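# Wind down the bonding press on a bronze plaque

## Robot

A 7-joint arm with a two-finger parallel gripper is mounted at the origin on the work surface. World frame = base frame: x ahead of the robot, y to its left, z up, the work surface at z = 0. Lengths are in m, angles in rad, forces in N, time in s.
With the tool pointing down it reaches from about 0.35 to 0.9 m from the base axis. Payload 8.1 kg.
Tool frame: the origin (TCP) lies on the centre line of the jaws, within the pads' length; the fingertips stand 19 mm ahead of it and the grasp point (between the pads) is the TCP; z points along the fingers, y is the direction in which the jaws open and shut (so a half turn about z gives the same grasp; the last joint's range is limited). The gripper opens to 92 mm and grips with 3 to 60 N. Pads are 19 mm wide; open, the fingers measure 130 mm over their backs; the gripper's body (75 mm by 190 mm) begins 47 mm behind the grasp point.
Start: joints at [-1.251, 0.434, 0.025, 1.573, -0.012, 1.134, -0.075], TCP at [0.256, 0.57, 0.246] pointing down, gripper open.
Joint ranges: [-2.62, 2.62], [-0.44, 2.09], [-1.27, 1.32], [0.08, 2.57], [-1.32, 4.46], [0.12, 2], [-2.74, 2.74]. Speed limits (rad/s): [2.22, 2.22, 3.01, 3.01, 3.14, 3.14, 3.14].

## Interface

Orientations are given as a rotation vector (axis times angle).
In Python, from cell import monitor, imaging, workorder, outline_of gives the robot as it stands.
- The arm moves only by the tool move_arm, never from a script. Its argument "series" is a list of rows, each a list of 6 numbers: the shift along the world's x, y, z in cm, then the turn, a rotation vector about the world's x, y, z in degrees. A call has 1 to 8 rows; each row shifts and turns the commanded pose from where the row before left it; what a row does not reach is not made up. A row lasts 1/10 s, in which the tool goes at most 50 mm and 8.59 degrees, less where a joint would pass 70% of its speed; a pose out of reach is approached as far as the arm can. A call with a gripper value outside its range is refused whole. "grip" is the opening, from 0 (shut) to 1 (fully open), set as the call begins (left out, the last holds). The fingers move at their own pace and stop on an object; "force" is the grip in N (left out, the last holds). Time passes only in rows, so rows that do not move let the fingers close. It gives the time, the measured TCP pose, the force and the opening at its end, in the units of the state.
- monitor.observe(): the state, without advancing time (a new reading comes with each control period).
- imaging.get_image(name): name is "scene" or "side" or "wrist"; returns a dict with "color" (480x640x3 uint8, red, green, blue), "fx", "fy", "cx", "cy" (pixels), "rvec" (rotation vector, rad) and "tvec" (3), from world to camera coordinates, as OpenCV has them; the wrist camera has in their place "mount" (4x4, takes a point from camera to tool coordinates, whose origin is the TCP and whose axes are the flange's). Camera axes: x right, y down, z forward; pixel columns grow to the right and rows downward; lengths in m; the calibration is good to about 2 mm. A picture is of the moment at which its call begins: read the wrist's pose just before it. There is no depth.
- workorder.sign_off(): hands the job in, once; it reports no verdict.
Trained networks look in the newest picture that a camera, given by its name, has taken for a name from the list of things; names that differ only in an ending like _2 or _b are one class to them, and where a whole thing is asked for, a point or a joint stands for the part that bears it (a point fixed in the world has none). Each returns a list of dicts, best first, with "p" (0 to 1); they miss things now and then, are a little off and sometimes report something else, mostly with a low value. They report only what shows in the picture. A call takes as long as a camera call.
- outline_of(camera, thing): "mask" (480x640 bool, what is visible of it) and "rect" ([left, top, width, height] in pixels, round what is visible of it).
The state is a dict: "clock": time; "joints": joint angles; "dq": joint speeds; "joint_efforts": joint torques, N m; "position": TCP position; "ee_rot": TCP orientation; "force": force on the tool from outside, world axes, zero at the start; "ft_torque": the same for the moment, N m; "width": opening from 0.0 (shut) to 1.0 (fully open).
Only numpy, scipy, OpenCV 4.12 (cv2) and the standard library are available. Lean on these libraries where they do the work, as an engineer would, in place of code of your own. Each camera call takes 0.05 s, during which the arm holds its last target. There are 200 camera calls.

## Task

Slide the plaque on its walnut board back until the board's rear edge sits square against the stop bar of the screw press, then wind the handwheel round until the platen has come all the way down and is pressed firmly on the plaque. Let go of the wheel, and leave the other things on the bench where they are.

Things in the scene. Friction and masses are not known exactly. Their poses are not given: they have to be found in the camera images.
- press: Green two-column bench screw press, fixed. Origin on the bench under the screw axis; x runs from its open front (robot's side) to its back, z up. Steel bed 45 mm high, front edge at x -105 mm. Columns 25 mm thick at x 0, y -116 and +116 mm carry a crosshead (52 mm in x, 280 mm in y), top 205 mm high; nuts on it reach 219 mm over the columns, 215 mm at the screw (56 mm across).
- stop_face (a point): Stop bar at the back of the bed: middle of the lower edge of its front face, at x 58, y 0, z 45 mm of the press, axes as the press's. The bar runs along y, 160 mm long, 15 mm high.
- plaque: Walnut board 200 (x) by 150 (y) by 18 mm with 7 mm of bronze on top, 0.7 to 1 kg, loose on the bed, its +x (rear) edge towards the stop bar, its front end overhanging the bed. Origin: centre of the underside; home when 100 mm in front of the stop face. Starts 15 to 38 mm short of home, turned up to 0.1 rad. Slides with 4 to 10 N; pushed to 20 N by two spread fingertips it squares on the bar.
- platen: Steel plate 112 (x) by 160 (y) mm with an 8 mm rubber face below, 20 mm thick, guided on the columns; the screw carries it. Origin: centre of the lower face of the rubber (when not squeezed), on the screw axis. This is 94 mm above the bench when fully open, 89 to 94 mm at the start, and 70 mm when it meets the bronze; pressed on, the rubber gives about 1 mm per 80 N.
- wheel_center (a point): Centre of the black level handwheel on the screw, mid-height of its rim; always 185 mm above the platen's lower face and moves with it. Rim: round bar 16 mm thick on a circle of 75 mm radius, grippable from above between spokes. Hub 36 mm across, 8 mm above rim middle. Three 12 mm spokes at 0, 120 and 240 degrees about z from this point's x axis, which turns with the wheel.
- handwheel (a joint): Angle of the handwheel, rad, 0 to 14; starts 0 to 1.9, grows clockwise seen from above and lowers wheel, screw and platen together by 16 mm a turn; the rubber meets the bronze at about 9.4 (1.2 to 1.5 turns). It takes 0.35 to 0.45 N m (5 to 6 N at the rim) to turn and stays where it is left; past the first touch it stiffens by about 0.5 N m a radian, and is firm from about a tenth of a turn on.
- grinder: Bystander: green air die grinder, 200 mm long, lying to the left of the press. Origin under its middle.
- discs: Bystander: small stack of sanding discs, 76 mm across, 22 mm high. Origin at the centre of its underside.
- spanner: Bystander: steel open-ended spanner 180 mm long lying about 0.2 m to the left of the screw axis. Origin under its middle.
- wax_tin: Bystander: wax tin, 72 mm across, 45 mm high, about 0.2 m to the right of the screw axis. Origin at the centre of its underside.
- adhesive: Bystander: white adhesive bottle, 52 mm across, 150 mm high, to the left. Origin at the centre of its underside.
- rosettes: Bystander: red two-part tray 100 by 140 by 35 mm, right of the press front. Origin at the centre of its underside.
- spare_board: Bystander: bare walnut board 200 by 150 by 18 mm on the right, flat on the bench. Origin at the centre of its underside.
- file: Bystander: flat file with wooden handle, 300 mm long, lying on the spare board. Origin under its middle.

How it is judged:
On the way, in this order (a step that is already met when the one before it is completed fails the run):
1. the board's rear edge is square against the stop bar (x of plaque in the frame of stop_face above -0.105 m and angle between the x axis of plaque and the x axis of press, either way round below 0.05 rad), for 0.2 s.
2. the platen presses firmly on the plaque (contact force between platen and plaque above 30 N), for 0.2 s.
At the end, for the whole second after the job is handed in: The board's rear edge is against the stop bar (within 5 mm, and square within 0.05 rad), the platen is down and presses on the plaque with more than 30 N, the plaque is at rest and the wheel is released (all of step 1 and contact force between platen and plaque above 30 N and linear speed of plaque below 0.01 m/s); the robot touches nothing.
It fails at once if a bystander on the bench is shifted by more than 40 mm (distance of any of grinder, discs, spanner, wax_tin, adhesive, rosettes, spare_board, file from where it was at the start of the episode above 0.04 m).
It also fails if it takes over 72 s, if anything falls off the work surface, if the arm or the gripper's body presses on something with over 40 N, if the wrist force passes 120 N, or if a joint passes its speed limit or range.

## Working session

There is one attempt and no reset: what is moved stays moved. The work goes in short steps, Python scripts to look and compute and a tool call to move; the robot and the scene stay as the last step left them, time stands still between calls to the robot, and variables do not carry over. Pictures are saved under pics/ and viewed, about 8 in all and at most 12, crops included, and the job is handed in when it is done.

Besides the shell and the picture viewer there is one more tool, called as name(argument=value, ...) on one line, values as JSON. move_arm: Moves the arm, as the interface text tells. Its arguments: {"type":"object","properties":{"series":{"type":"array"},"grip":{"type":"number"},"force":{"type":"number"}},"required":["series"]}

```bash
ls; mkdir -p pics
python3 - <<'E'
from cell import monitor, imaging, workorder, outline_of
import cv2,numpy as np
s=monitor.observe();print(s)
for n in("scene","side"):
    im=imaging.get_image(n);cv2.imwrite(f"pics/{n}0.png",im["color"][:,:,::-1])
    print(n,{k:v for k,v in im.items() if k!="color"})
    R=cv2.Rodrigues(np.array(im["rvec"],float))[0];print("cam",-R.T@im["tvec"])
    for t in("press","plaque","platen","wheel_center"):
        print(t,[(o["p"],o["rect"]) for o in outline_of(n,t)][:2])
E
```

```text
pics
{'clock': 0.0, 'joints': array([-1.2506423 ,  0.43519645,  0.02497171,  1.57408221, -0.01156312,
        1.13403583, -0.07512831]), 'dq': array([-1.15460142e-03,  2.34860554e-05,  5.48175132e-04,  7.00057249e-04,
        1.55915081e-04,  4.93424734e-04, -2.93386868e-04]), 'joint_efforts': array([-4.93727657e-04, -6.67837715e+01,  9.84429494e-01, -3.14462435e+01,
       -6.06928929e-02,  4.28438641e-02,  2.60719889e-04]), 'position': array([0.25628148, 0.56950559, 0.24496721]), 'ee_rot': array([-6.59217833e-01, -3.07148808e+00,  2.46570583e-03]), 'force': array([-0.01071029,  0.61503166, -0.1803103 ]), 'ft_torque': array([-0.03339508,  0.00864117,  0.00090323]), 'width': 0.9995870991216838}
scene {'fx': 504.18727898540294, 'fy': 504.18727898540294, 'cx': 325.3822623462687, 'cy': 233.82608909588123, 'rvec': array([ 1.01043192,  2.29808998, -1.18747489]), 'tvec': array([ 0.39261403, -0.06859511,  1.76220946])}
cam [1.34592063 0.71582971 0.96970034]
press [(0.89, [251.7, 200.9, 117.4, 146.0]), (0.41, [441.3, 378.8, 95.6, 55.4])]
plaque [(0.93, [279.8, 253.2, 84.8, 62.3])]
platen [(0.8, [264.9, 204.8, 75.8, 103.9])]
wheel_center [(0.64, [265.5, 207.2, 73.6, 66.4]), (0.52, [264.0, 204.0, 77.9, 105.7])]
side {'fx': 538.0179573500934, 'fy': 538.0179573500934, 'cx': 320.94430168769327, 'cy': 236.61194028046947, 'rvec': array([ 2.16172102, -0.52442749,  0.25630338]), 'tvec': array([-0.51832362,  0.27520925,  1.22993929])}
cam [ 0.09110903 -0.968831    0.9540523 ]
press [(0.72, [287.8, 167.6, 108.1, 149.8])]
plaque [(0.65, [275.2, 243.9, 85.6, 51.9])]
platen [(0.7, [274.2, 242.8, 86.0, 55.0]), (0.6, [313.4, 166.4, 65.7, 110.9])]
wheel_center [(0.86, [311.7, 164.1, 71.1, 72.8]), (0.38, [243.1, 167.8, 31.5, 35.3])]
```

Run:
```python
import cv2,numpy as np
a=cv2.imread("pics/scene0.png");b=cv2.imread("pics/side0.png")
c=cv2.resize(a[180:380,210:410],None,fx=3,fy=3,interpolation=3)
d=cv2.resize(b[150:350,230:430],None,fx=3,fy=3,interpolation=3)
cv2.imwrite("pics/a.png",c);cv2.imwrite("pics/b.png",d)
```

```text
(no output)
```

View pics/scene0.png

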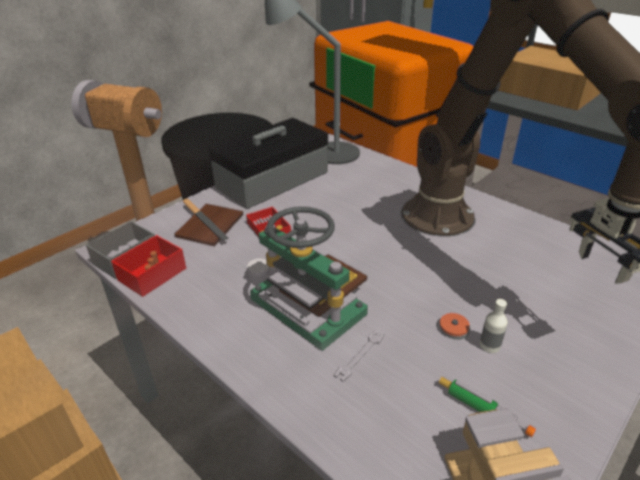

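View pics/b.png

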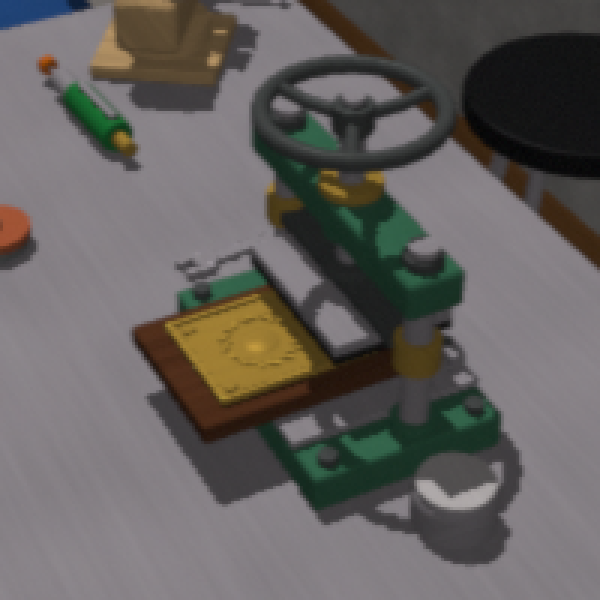

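The scene view shows the press at about (310,285) with the wheel at (300,227). The side crop shows the plaque's front edge from (133,330) to (205,435) and the wheel at (353,112), with the nuts at (290,110) and (424,250). Next I'll take a rough fix, then look from near.

```bash
cat > h.py <<'E'
import cv2,numpy as np
from scipy.optimize import least_squares
from scipy.spatial.transform import Rotation as Rn
def K(im): return np.array([[im["fx"],0,im["cx"]],[0,im["fy"],im["cy"]],[0,0,1.]])
def cam(im,st=None):
    "R,t world->camera"
    if "rvec" in im: return cv2.Rodrigues(np.array(im["rvec"],float))[0],np.array(im["tvec"],float)
    T=np.eye(4);T[:3,:3]=Rn.from_rotvec(st["ee_rot"]).as_matrix();T[:3,3]=st["position"]
    M=np.linalg.inv(T@np.array(im["mount"]));return M[:3,:3],M[:3,3]
def proj(P,im,Rt):
    return cv2.projectPoints(np.atleast_2d(P).astype(float),cv2.Rodrigues(Rt[0])[0],Rt[1],K(im),None)[0][:,0]
def atz(px,z,im,Rt):
    d=Rt[0].T@np.linalg.solve(K(im),[px[0],px[1],1.]);c=-Rt[0].T@Rt[1];return c+d*(z-c[2])/d[2]
E
python3 - <<'E'
from h import *
from cell import imaging
im=imaging.get_image("side");Rt=cam(im)
q=lambda x,y:(230+x/3,150+y/3)
for n,p,z in(("nutL",(290,108),.219),("nutR",(424,245),.219),("wheel",(353,107),.277),("plFL",(133,328),.063),("plFR",(207,430),.063)):
    print(n,atz(q(*p),z,im,Rt).round(3))
im=imaging.get_image("scene");Rt=cam(im)
print("wheel",atz((299.5,227),.277,im,Rt).round(3))
print(imaging.get_image("wrist")["mount"].round(4).tolist())
E
```

```text
nutL [0.651 0.098 0.219]
nutR [ 0.649 -0.128  0.219]
wheel [ 0.652 -0.008  0.277]
plFL [0.478 0.063 0.063]
plFR [ 0.479 -0.085  0.063]
wheel [ 0.656 -0.011  0.277]
[[-0.0001, -0.968, -0.2511, 0.0668], [1.0, -0.0003, 0.0009, 0.0004], [-0.001, -0.2511, 0.968, -0.1384], [0.0, 0.0, 0.0, 1.0]]
```

View pics/a.png

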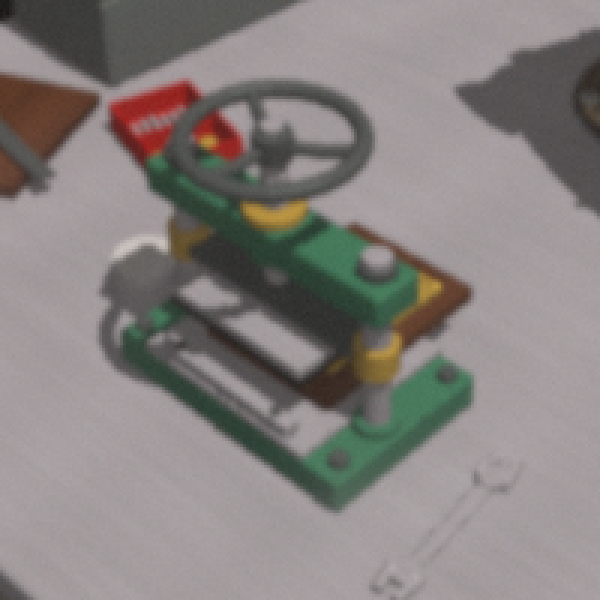

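The two views agree on the press at about (0.653, −0.012) with yaw near 0. The plaque front is at x 0.478, roughly 32 mm short, which fits the stated range. Moving to a viewing pose in front.

move_arm(series=[[1,-4,1,0,0,2],[1,-4,1,0,0,2],[1,-4,1,0,0,2],[1,-4,1,0,0,2],[1,-4,1,0,0,2],[1,-4,0.5,0,0,2],[1,-4,0,0,0,2],[1,-4,0,0,0,2]], grip=1)

```text
clock: 1.45
position: [0.3367, 0.2484, 0.3012]
ee_rot: [0.223, 3.133, 0.002]
force: [1.3, -0.1, -0.6]
width: 0.998
```

move_arm(series=[[1,-4,0,0,0,2],[1,-4,0,0,0,2],[1,-4,0,0,0,2],[1,-4,0,0,0,2.2],[1,-4,0,0,0,0],[1,-4,0,0,0,0],[0.4,-2,0,0,0,0],[0,0,0,0,0,0]])

```text
clock: 2.25
position: [0.4008, -0.013, 0.301]
ee_rot: [0.009, 3.141, -0.0]
force: [-0.2, 0.9, -0.8]
width: 1.001
```

```bash
cat > look.py <<'E'
import sys
from h import *
from cell import monitor,imaging,outline_of
st=monitor.observe();im=imaging.get_image("wrist");Rt=cam(im,st)
cv2.imwrite(sys.argv[1],im["color"][:,:,::-1]);np.savez("last.npz",R=Rt[0],t=Rt[1],**{k:im[k] for k in("fx","fy","cx","cy")})
print(st["clock"],st["position"].round(4),st["ee_rot"].round(4),st["force"].round(1))
E
python3 look.py pics/w1.png
```

```text
2.25 [ 0.4008 -0.013   0.301 ] [ 9.1000e-03  3.1407e+00 -3.0000e-04] [-0.2  0.9 -0.8]
```

View pics/w1.png

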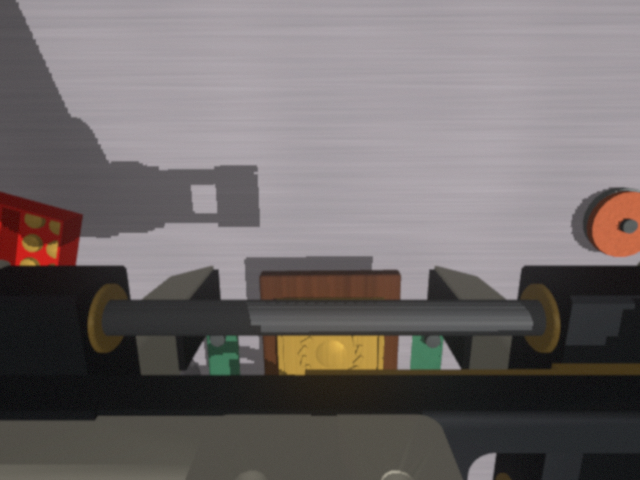

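The wrist view shows the plaque's front edge from (262,272) to (400,272). The gripper hides the rest, and there's a red tray at left and a disc at right.

Run:
```python
from h import *
im=dict(np.load("last.npz"));Rt=(im["R"],im["t"])
for p in((262,272),(400,272),(265,276),(398,276)): print(p,atz(p,.063,im,Rt).round(4))
# green bed foot front edges
```

```text
(262, 272) [ 0.4753 -0.077   0.063 ]
(400, 272) [0.4762 0.0669 0.063 ]
(265, 276) [ 0.4798 -0.0741  0.063 ]
(398, 276) [0.4806 0.065  0.063 ]
```

move_arm(series=[[0.5,0.1,-4,0,0,0],[0.5,0.1,-4,0,0,0],[0.5,0,-4,0,0,0],[0.5,0,-4,0,0,0],[0.5,0,-4,0,0,0],[0.5,0,-3,0,0,0],[0,0,0,0,0,0],[0,0,0,0,0,0]])

```text
clock: 3.1
position: [0.4301, -0.0073, 0.071]
ee_rot: [0.001, -3.14, -0.0]
force: [0.1, -0.1, -0.0]
width: 0.999
```

move_arm(series=[[1,0,0,0,0,0],[1,0,0,0,0,0],[1,0,0,0,0,0],[0.5,0,0,0,0,0],[0.5,0,0,0,0,0],[0,0,0,0,0,0]])

```text
clock: 3.7
position: [0.4702, -0.008, 0.0706]
ee_rot: [-0.001, -3.14, -0.0]
force: [-2.1, 1.3, 0.6]
width: 1.002
```

move_arm(series=[[0.5,0,0,0,0,0],[0.5,0,0,0,0,0],[0.5,0,0,0,0,0],[0.5,0,0,0,0,0],[0.2,0,0,0,0,0],[0,0,0,0,0,0]])

```text
clock: 4.3
position: [0.492, -0.0081, 0.0705]
ee_rot: [-0.001, -3.141, 0.0]
force: [-2.4, 0.8, -1.6]
width: 1.001
```

move_arm(series=[[0.2,0,0,0,0,0],[0.2,0,0,0,0,0],[0.1,0,0,0,0,0],[0,0,0,0,0,0]])

```text
clock: 4.7
position: [0.4965, -0.008, 0.0706]
ee_rot: [-0.001, -3.14, -0.0]
force: [-5.6, 1.5, 2.7]
width: 0.998
```

move_arm(series=[[0.2,0,0,0,0,0],[0.2,0,0,0,0,0],[0,0,0,0,0,0]])

```text
clock: 5.0
position: [0.4968, -0.008, 0.07]
ee_rot: [-0.001, -3.133, -0.001]
force: [-18.1, 0.6, 11.7]
width: 1.001
```

move_arm(series=[[0.1,0,0,0,0,0],[0.1,0,0,0,0,0],[0,0,0,0,0,0]])

```text
clock: 5.3
position: [0.4969, -0.008, 0.0697]
ee_rot: [-0.002, -3.129, -0.002]
force: [-22.3, 1.5, 16.7]
width: 1.0
```

It stops dead at x 0.497 with 22 N, so the board is on the bar. I'll hold briefly, back off and rise, then fit the wheel.

move_arm(series=[[0,0,0,0,0,0],[0,0,0,0,0,0],[-0.5,0,0,0,0,0],[-3,0,0,0,0,0],[-4,0,0,0,0,0],[0,0,4,0,0,0],[0,0,4,0,0,0],[0,0,4,0,0,0]], grip=1)

```text
clock: 6.1
position: [0.4293, -0.0082, 0.1927]
ee_rot: [0.001, 3.139, -0.0]
force: [0.4, 0.3, -0.2]
width: 0.999
```

move_arm(series=[[0,0,4,0,0,0],[0,0,4,0,0,0],[0,0,4,0,0,0],[0,0,4,0,0,0],[0,0,2,0,0,0],[0,0,0,0,0,0]], grip=0, force=20)

```text
clock: 6.7
position: [0.4308, -0.008, 0.3743]
ee_rot: [0.001, 3.134, 0.003]
force: [0.2, -0.1, -0.7]
width: 0.53
```

Run:
```python
from h import *
from cell import monitor,imaging,outline_of
print(monitor.observe()["position"])
T=[]
for n,box in(("side",(300,155,100,80)),("scene",(255,195,95,65))):
    im=imaging.get_image(n);c=im["color"][:,:,::-1]
    cv2.imwrite(f"pics/{n}1.png",c)
    for o in outline_of(n,"wheel_center")[:1]:print(n,o["p"],o["rect"])
    for o in outline_of(n,"plaque")[:1]:print(n,o["p"],o["rect"])
    x,y,w,h=box;T.append(cv2.resize(c[y:y+h,x:x+w],(400,int(h*400/w)),interpolation=3))
    x,y,w,h=(270,225,110,90) if n=="side" else (245,240,125,105);T.append(cv2.resize(c[y:y+h,x:x+w],(400,int(h*400/w)),interpolation=3))
T=[cv2.copyMakeBorder(t,0,340-t.shape[0],0,0,0) for t in T]
v=np.vstack([np.hstack(T[:2]),np.hstack(T[2:])]);print(v.shape);cv2.imwrite("pics/c1.png",v[:600])
```

```text
[ 0.43079449 -0.00796547  0.37425258]
side 0.9 [312.2, 164.4, 68.0, 70.6]
side 0.62 [286.7, 247.8, 74.0, 46.3]
scene 0.55 [265.9, 206.9, 69.3, 67.9]
scene 0.83 [271.7, 276.6, 86.2, 47.8]
(680, 800, 3)
```

View pics/c1.png

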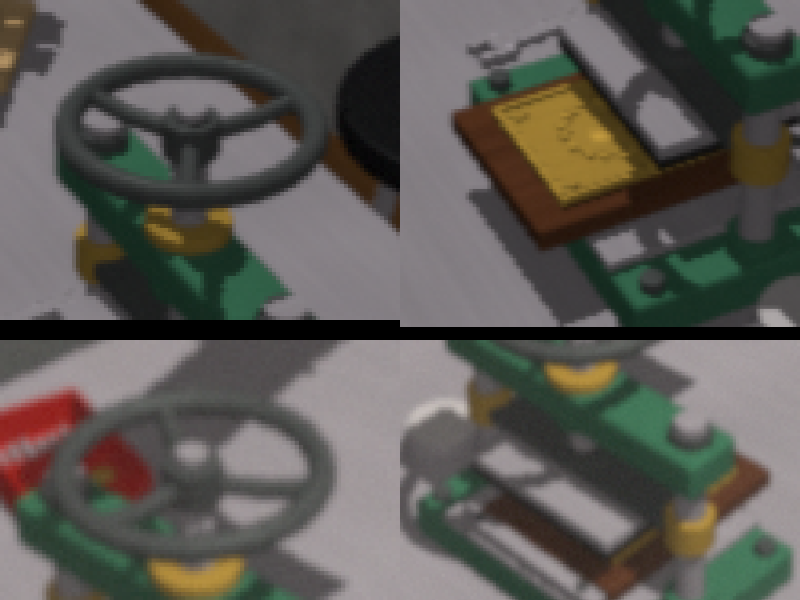

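The top-left and bottom-left crops show the wheel with its three spokes, and the right crops show the board square under the press. Next I'll fit the wheel centre and phase from spoke ends in both views.

Run:
```python
from h import *
from cell import monitor,imaging
S=imaging.get_image("side");C=imaging.get_image("scene");rs,rc=cam(S),cam(C)
ps=np.array([(321.3,179.5),(377,179.5),(346.8,202.5)]);pc=np.array([(330.5,229.9),(294.2,211.6),(275.9,241.3)])
for p,im,r in((ps,S,rs),(pc,C,rc)):
    for q in p:
        w=atz(q,.276,im,r);d=w-[.65,-.011,.276];print(w.round(3),np.degrees(np.arctan2(d[1],d[0])).round(0),np.linalg.norm(d[:2]).round(3))
# rim outline fit: use side/scene rect extremes of torus outer surface
a=np.linspace(0,2*np.pi,240);b=np.linspace(0,2*np.pi,24)
A,B=np.meshgrid(a,b);tor=np.stack([(.075+.008*np.cos(B))*np.cos(A),(.075+.008*np.cos(B))*np.sin(A),.008*np.sin(B)],-1).reshape(-1,3)
def ext(c,im,r):
    q=proj(tor+c,im,r);return np.r_[q.min(0),q.max(0)]
for c in([.65,-.011,.277],[.65,-.012,.274]):print(ext(np.array(c),S,rs).round(1),ext(np.array(c),C,rc).round(1))
s=np.array([314,168,381.8,206.7]);k=np.array([266.5,207.2,334.9,246.3])
f=lambda c:np.r_[ext(c,S,rs)-s,ext(c,C,rc)-k]
o=least_squares(f,[.65,-.011,.276],diff_step=1e-3);print(o.x.round(4),o.fun.round(1))
# projected nuts, stop ends, and board front corners for check
```

```text
[0.61  0.049 0.276] 124.0 0.072
[ 0.731 -0.015  0.276] -3.0 0.081
[ 0.615 -0.07   0.276] -121.0 0.069
[0.614 0.051 0.276] 120.0 0.072
[ 0.616 -0.071  0.276] -120.0 0.069
[ 0.733 -0.012  0.276] -1.0 0.083
[313.  167.6 382.2 207.1] [267.  206.1 335.7 248. ]
[313.2 168.8 382.4 208.4] [266.8 207.  335.4 248.9]
[ 0.6503 -0.0125  0.2775] [-0.7 -0.3  0.9  0.5 -0.  -1.4  0.3  1.3]
```

Wheel centre is about (0.651, −0.012, 0.277), with spokes at 0 and ±120°. That puts the start angle near 0.8 rad, so about 8.6 rad to contact. The plan is to put the closed fingers between spokes at 180° (radius 42 mm) and drive the 120° spoke round clockwise.

move_arm(series=[[3,-0.1,0,0,0,0],[4,-0.1,0,0,0,0],[4,-0.1,0,0,0,0],[4,-0.1,0,0,0,0],[2,0,0,0,0,0],[0.8,0,0,0,0,0],[0,0,0,0,0,0],[0,0,0,0,0,0]])

```text
clock: 7.9
position: [0.6056, -0.0123, 0.3706]
ee_rot: [-0.002, -3.141, -0.0]
force: [0.7, -0.3, 0.2]
width: 0.001
```

```bash
python3 look.py pics/w2.png
python3 - <<'E'
from h import *
from cell import imaging
im=imaging.get_image("side")["color"][:,:,::-1];im2=imaging.get_image("scene")["color"][:,:,::-1]
f=lambda c,x,y:cv2.resize(c[y:y+110,x:x+130],(400,338),interpolation=3)
w=cv2.resize(cv2.imread("pics/w2.png"),(340,255))
v=np.hstack([f(im,285,110),f(im2,235,150)]);w=cv2.copyMakeBorder(w,0,0,0,460,0)
cv2.imwrite("pics/c2.png",np.vstack([v,w]))
E
```

```text
7.9 [ 0.6056 -0.0123  0.3706] [-1.5000e-03 -3.1409e+00 -2.0000e-04] [ 0.7 -0.3  0.2]
```

View pics/c2.png

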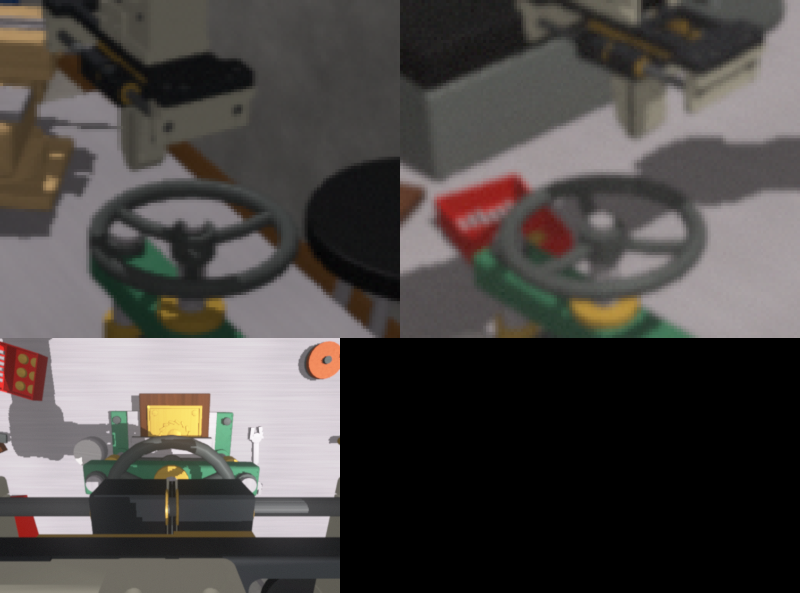

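Run:
```python
from h import *
im=dict(np.load("last.npz"));Rt=(im["R"],im["t"]);k=640/340
for n,p,z in(("rim front",(178,98),.279),("plaque FL",(139,56),.063),("FR",(209,56),.063),("nutR",(91,146),.21),("nutL",(251,146),.21)):
    print(n,atz((p[0]*k,p[1]*k),z,im,Rt).round(4))
g=cv2.imread("pics/w2.png")
cv2.imwrite("pics/w2c.png",cv2.resize(g[80:290,140:500],None,fx=2,fy=2))
```

```text
rim front [ 0.5694 -0.0048  0.279 ]
plaque FL [ 0.5102 -0.08    0.063 ]
FR [0.5104 0.0659 0.063 ]
nutR [ 0.6534 -0.1381  0.21  ]
nutL [0.6538 0.1118 0.21  ]
```

View pics/w2c.png

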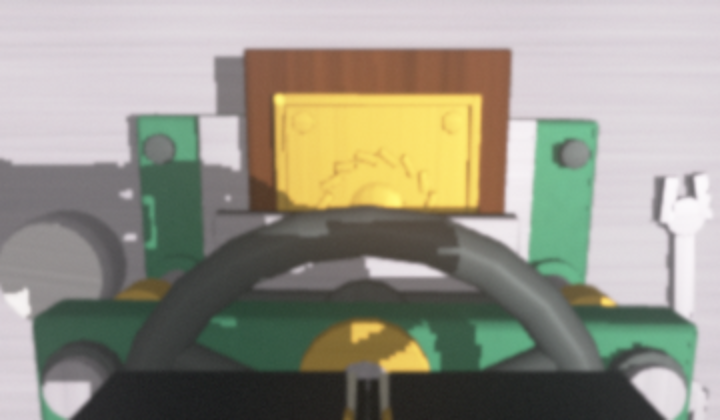

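The crop shows the plaque square to the bed. The wheel centre column (366) lines up with the fingers (367), and rim and nuts agree with x≈0.652. Inserting now.

move_arm(series=[[0.2,0,-2,0,0,0],[0,0,-2,0,0,0],[0,0,-2,0,0,0],[0,0,-2,0,0,0],[0,0,-1.5,0,0,0],[0,0,0,0,0,0],[0,0,0,0,0,0]])

```text
clock: 8.75
position: [0.6083, -0.012, 0.2766]
ee_rot: [0.001, 3.141, 0.0]
force: [0.9, 1.1, -0.4]
width: 0.004
```

Run:
```python
import numpy as np
# rows for circle r=4.25cm, finger angle from 180 going clockwise 20 deg per row, z 16mm/turn
a=np.radians(180-20*np.arange(19));p=4.25*np.c_[np.cos(a),np.sin(a)]
for i,d in enumerate(np.diff(p,axis=0)):print(180-20*i,"->",180-20*(i+1),d.round(2).tolist())
```

```text
180 -> 160 [0.26, 1.45]
160 -> 140 [0.74, 1.28]
140 -> 120 [1.13, 0.95]
120 -> 100 [1.39, 0.5]
100 -> 80 [1.48, 0.0]
80 -> 60 [1.39, -0.5]
60 -> 40 [1.13, -0.95]
40 -> 20 [0.74, -1.28]
20 -> 0 [0.26, -1.45]
0 -> -20 [-0.26, -1.45]
-20 -> -40 [-0.74, -1.28]
-40 -> -60 [-1.13, -0.95]
-60 -> -80 [-1.39, -0.5]
-80 -> -100 [-1.48, 0.0]
-100 -> -120 [-1.39, 0.5]
-120 -> -140 [-1.13, 0.95]
-140 -> -160 [-0.74, 1.28]
-160 -> -180 [-0.26, 1.45]
```

move_arm(series=[[0.13,0.73,0,0,0,0],[0.13,0.72,0,0,0,0],[0.37,0.64,-0.04,0,0,0],[0.37,0.64,-0.04,0,0,0],[0.57,0.48,-0.05,0,0,0],[0.56,0.47,-0.05,0,0,0],[0,0,0,0,0,0]])

```text
clock: 9.45
position: [0.6299, 0.0257, 0.2737]
ee_rot: [0.001, -3.141, 0.0]
force: [-1.2, -0.8, 0.1]
width: 0.008
```

move_arm(series=[[1.39,0.4,-0.08,0,0,0],[1.48,0,-0.09,0,0,0],[1.39,-0.5,-0.09,0,0,0],[1.13,-0.95,-0.09,0,0,0],[0.74,-1.28,-0.09,0,0,0],[0.26,-1.45,-0.09,0,0,0],[0,0,0,0,0,0]])

```text
clock: 10.15
position: [0.6939, -0.0119, 0.2682]
ee_rot: [0.001, -3.141, -0.003]
force: [1.5, 3.1, -1.8]
width: 0.004
```

Run:
```python
from h import *
from cell import imaging
f=lambda c,x,y:cv2.resize(c[y:y+110,x:x+130],(400,338),interpolation=3)
a=imaging.get_image("side")["color"][:,:,::-1];b=imaging.get_image("scene")["color"][:,:,::-1]
cv2.imwrite("pics/c3.png",np.hstack([f(a,285,130),f(b,235,170)]))
```

```text
(no output)
```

View pics/c3.png

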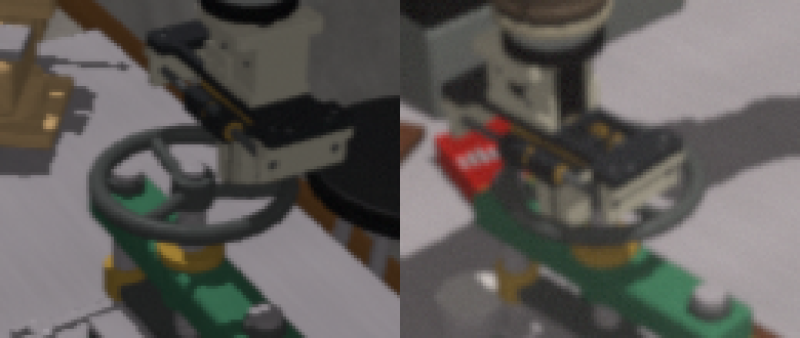

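The spokes have moved to about 85°, 205° and −35°, so the wheel is turning with the finger. Continuing round.

move_arm(series=[[-0.26,-1.45,-0.09,0,0,0],[-0.74,-1.28,-0.09,0,0,0],[-1.13,-0.95,-0.09,0,0,0],[-1.39,-0.5,-0.09,0,0,0],[-1.48,0,-0.09,0,0,0],[-1.39,0.5,-0.09,0,0,0],[-1.13,0.95,-0.09,0,0,0],[-0.74,1.28,-0.09,0,0,0]])

```text
clock: 11.05
position: [0.6133, -0.0324, 0.2638]
ee_rot: [0.008, 3.133, -0.009]
force: [7.6, -16.6, -0.1]
width: 0.004
```

move_arm(series=[[-0.26,1.45,-0.09,0,0,0],[0.26,1.45,-0.09,0,0,0],[0.74,1.28,-0.09,0,0,0],[1.13,0.95,-0.09,0,0,0],[1.39,0.5,-0.09,0,0,0],[1.48,0,-0.09,0,0,0],[1.39,-0.5,-0.09,0,0,0],[0,0,0,0,0,0]])

```text
clock: 11.85
position: [0.6724, 0.0238, 0.2544]
ee_rot: [-0.001, -3.14, 0.001]
force: [-0.9, 1.8, -0.4]
width: 0.007
```

move_arm(series=[[0.57,-0.48,-0.05,0,0,0],[0.56,-0.47,-0.04,0,0,0],[0.37,-0.64,-0.05,0,0,0],[0.37,-0.64,-0.04,0,0,0],[0,0,0,0,0,0]])

```text
clock: 12.35
position: [0.6909, 0.0032, 0.2534]
ee_rot: [0.001, -3.141, -0.004]
force: [-2.1, 5.7, -2.3]
width: -0.001
```

move_arm(series=[[0.13,-0.73,-0.05,0,0,0],[0.13,-0.72,-0.04,0,0,0],[-0.13,-0.73,-0.04,0,0,0],[-0.13,-0.72,-0.04,0,0,0]])

```text
clock: 12.75
position: [0.6918, -0.0235, 0.2522]
ee_rot: [-0.005, 3.139, 0.007]
force: [2.6, 7.9, -0.7]
width: 0.007
```

Run:
```python
from h import *
from cell import imaging
f=lambda c,x,y:cv2.resize(c[y:y+150,x:x+130],(400,462),interpolation=3)
a=imaging.get_image("side")["color"][:,:,::-1];b=imaging.get_image("scene")["color"][:,:,::-1]
cv2.imwrite("pics/c4.png",np.hstack([f(a,270,160),f(b,245,190)]))
```

```text
(no output)
```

View pics/c4.png

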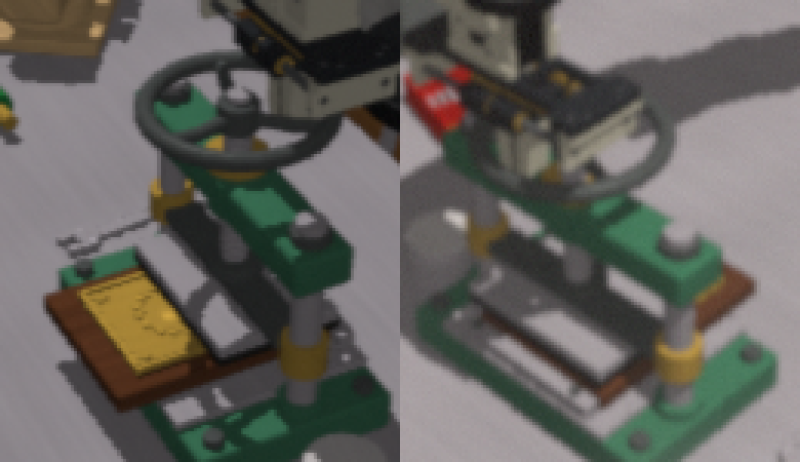

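The platen is almost down on the bronze and the rim force is still about 8 N. Continuing in small steps and watching the force.

move_arm(series=[[-0.37,-0.64,-0.04,0,0,0],[-0.37,-0.64,-0.05,0,0,0],[-0.56,-0.48,-0.04,0,0,0],[-0.57,-0.47,-0.05,0,0,0]])

```text
clock: 13.25
position: [0.6746, -0.0472, 0.2512]
ee_rot: [-0.004, 3.136, 0.004]
force: [7.8, 7.5, 0.6]
width: 0.007
```

move_arm(series=[[-0.7,-0.25,-0.04,0,0,0],[-0.69,-0.25,-0.05,0,0,0],[-0.74,0,-0.04,0,0,0],[-0.74,0,-0.05,0,0,0]])

```text
clock: 13.65
position: [0.6534, -0.0526, 0.251]
ee_rot: [-0.004, 3.119, -0.001]
force: [39.0, 2.5, -12.5]
width: 0.002
```

move_arm(series=[[0,0,0,0,0,0],[0,0,0,0,0,0]])

```text
clock: 13.85
position: [0.6513, -0.0546, 0.2514]
ee_rot: [-0.001, 3.123, -0.003]
force: [25.7, 1.1, -5.6]
width: 0.005
```

Run:
```python
from h import *
from cell import imaging,monitor
s=monitor.observe();print(s["position"],s["ee_rot"],s["force"],s["ft_torque"])
f=lambda c,x,y:cv2.resize(c[y:y+150,x:x+130],(400,462),interpolation=3)
a=imaging.get_image("side")["color"][:,:,::-1];b=imaging.get_image("scene")["color"][:,:,::-1]
cv2.imwrite("pics/c5.png",np.hstack([f(a,270,160),f(b,245,190)]))
```

```text
[ 0.65129186 -0.0545532   0.25138693] [-1.11908052e-03  3.12328437e+00 -3.05352936e-03] [25.70372945  1.1381925  -5.62166671] [ 0.16181753 -5.73815145 -0.41077249]
```

View pics/c5.png

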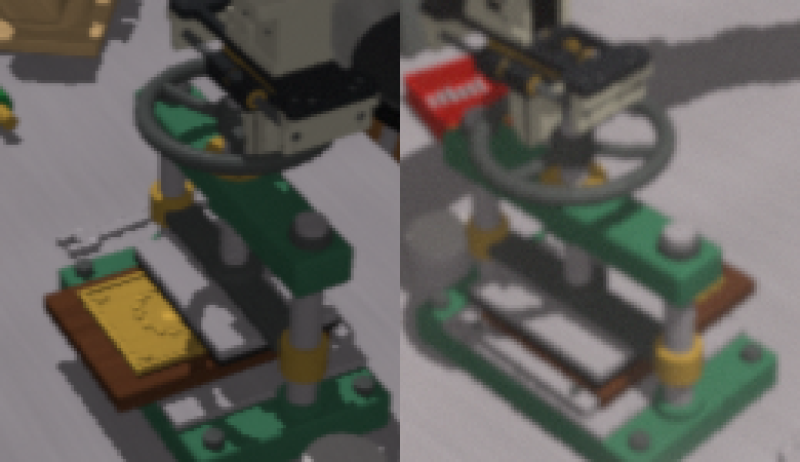

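25.7 N at about 42 mm is roughly 1.0 N m, which means well past first touch. The wheel has turned about 10.3 rad and the platen shows flat on the bronze. Now backing off the spoke and lifting out.

move_arm(series=[[0.6,0,0,0,0,0],[0.6,0.05,0,0,0,0],[0.6,0.1,0,0,0,0],[0.1,0,0,0,0,0],[0,0,0,0,0,0]])

```text
clock: 14.45
position: [0.6625, -0.0534, 0.2477]
ee_rot: [-0.001, -3.141, 0.0]
force: [0.2, -0.5, 0.3]
width: 0.01
```

move_arm(series=[[0,0,2,0,0,0],[0,0,2,0,0,0],[0,0,3,0,0,0],[0,0,4,0,0,0],[-2,0,4,0,0,0],[-4,0,0,0,0,0],[-4,0,0,0,0,0],[-4,0,0,0,0,0]])

```text
clock: 15.25
position: [0.5209, -0.0537, 0.3979]
ee_rot: [-0.001, -3.141, 0.0]
force: [0.2, -0.2, 1.0]
width: 0.006
```

move_arm(series=[[-4,0,0,0,0,0],[-4,0,0,0,0,0],[-2,0,0,0,0,0],[0,0,0,0,0,0],[0,0,0,0,0,0]])

```text
clock: 15.75
position: [0.4226, -0.0534, 0.3984]
ee_rot: [0.0, 3.14, 0.001]
force: [-0.4, -0.8, 0.1]
width: 0.005
```

```bash
python3 look.py pics/w3.png
python3 - <<'E'
from h import *
from cell import imaging,outline_of
f=lambda c,x,y:cv2.resize(c[y:y+150,x:x+130],(400,462),interpolation=3)
a=imaging.get_image("side");b=imaging.get_image("scene")
cv2.imwrite("pics/c6.png",np.hstack([f(a["color"][:,:,::-1],270,160),f(b["color"][:,:,::-1],245,190)]))
for n in("side","scene"):print(n,outline_of(n,"wheel_center")[0]["rect"],outline_of(n,"plaque")[0]["rect"])
E
```

```text
15.75 [ 0.4226 -0.0534  0.3984] [3.0000e-04 3.1404e+00 1.5000e-03] [-0.4 -0.8  0.1]
side [312.6, 175.5, 64.8, 68.4] [312.1, 175.9, 67.0, 67.6]
scene [264.1, 215.8, 71.1, 67.5] [277.2, 278.3, 79.2, 45.6]
```

View pics/c6.png

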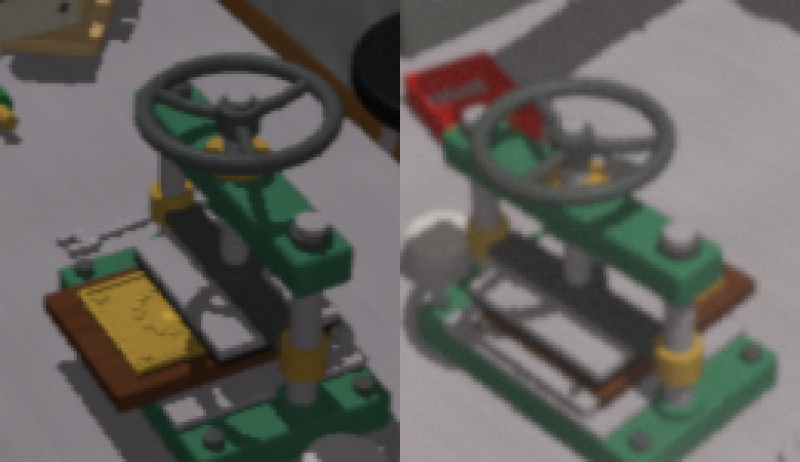

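The spokes sit near 10°, 130° and 250°, meaning about 590° turned. The rim has dropped about 10.5 px, or 26 mm, against a 22–24 mm gap, so the rubber is squeezed by 2–4 mm. The board is unmoved and square, and the arm is clear.

Run:
```python
from h import *
im=dict(np.load("last.npz"));g=cv2.imread("pics/w3.png")
from cell import workorder
print(workorder.sign_off())
```

```text
the job is handed in; nothing more can be done
None
```

The job is handed in: the plaque is back against the stop bar, the platen is pressed down on it, and the wheel is released. Sign-off reported no verdict.

- **Plaque:** I pushed the board back with the two spread fingertips until it stopped dead at about 22 N. A close wrist-camera view then showed it square to the bed. It had not moved in the later pictures.
- **Wheel:** I put the closed fingers between two spokes and drove one spoke round clockwise about 590° (10.3 rad). The reaction rose from about 10 N to about 26 N, roughly 1 N m.
- **Pressing force:** I could not measure the force on the plaque directly. In the images the wheel dropped about 26 mm against a gap of 22–24 mm. That squeezes the rubber 2–4 mm, so I estimate 150–300 N, well above the 30 N needed.
- **Force peak:** The wrist briefly read 39 N while the wheel was stiffening. That was on the fingers rather than the gripper body and fell to 26 N when held.
- **Last checks:** The wrist force was near zero and the arm stood clear of everything. I saw no bystander moved in the press-area pictures but did not measure them. The last side-view network result for the plaque was wrong because it marked the wheel, so I judged the plaque by eye from the final picture.

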